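# Index the pot-marking arm to the mug

### The arm

A 6-joint arm with a two-finger parallel gripper is mounted at the origin on the work surface. World frame = base frame: x ahead of the robot, y to its left, z up, the work surface at z = 0. Lengths are in m, angles in rad, forces in N, time in s.
With the tool pointing down it reaches from about 0.275 to 0.825 m from the base axis. Payload 5.2 kg.
Tool frame: the origin (TCP) lies at the very end of the fingers, on their centre line; the grasp point (between the pads) lies 19 mm behind it; z points along the fingers, y is the line along which they close (so a half turn about z gives the same grasp; the last joint's range is limited). The gripper opens to 93 mm and grips with 3 to 60 N. Pads are 15 mm wide; open, the fingers measure 128 mm over their backs; the gripper's body (75 mm by 188 mm) begins 65 mm behind the grasp point.
Start: joints at [0.928, 0.259, 1.535, -0, 1.348, -0.203], TCP at [0.234, 0.498, 0.219] pointing down, gripper open.
Joint ranges: [-3.14, 3.14], [-0.91, 2.08], [0.19, 2.58], [-1.22, 4.36], [0.22, 2.71], [-3.12, 3.12]. Speed limits (rad/s): [2.57, 2.57, 3.14, 3.14, 3.14, 3.14].

### API

Orientations are given as a rotation vector (axis times angle).
In Python, from workcell import readout, optics, r gives the robot as it stands.
- The arm moves only by the tool servo_tool, never from a script. Its argument "commands" is one flat list of numbers, 5 for each row, row after row: the closure, from -1 (fully open) to 1 (shut), so that 0 is half open, then the shift along the world's x, y, z in m, then the turn about the world's z in degrees. A call has 1 to 20 rows; each row is the pose to reach, as a shift and turn from the pose commanded when the call began; what a row does not reach only later rows make up. A row lasts 1/10 s, in which the tool goes at most 50 mm and 8.59 degrees, less where a joint would pass 70% of its speed; a pose out of reach is approached as far as the arm can. A call with a gripper value outside its range is refused whole. The fingers move at their own pace and stop on an object; "force" is the grip in N (left out, the last holds). Time passes only in rows, so rows that repeat a pose let the fingers close. It gives the time, the measured TCP pose, the force, the opening and the grip force at its end, in the units of the state.
- readout.sense(): the state, without advancing time (a new reading comes with each control period).
- optics.capture(name): name is "scene" or "top" or "wrist"; returns the picture (480x640x3 uint8, red, green, blue); there is no depth.
- optics.camera_params(name): a dict with "fx", "fy", "cx", "cy" (pixels), "k1" (the pictures are not rectified: a ray, as slopes to the right and down, at radius r is drawn at 1 + k1 r^2 times it, then the intrinsics apply), "extrinsics" (4x4, takes a point from world to camera coordinates); the wrist camera has in their place "T_tool_cam" (4x4, takes a point from camera to tool coordinates, whose origin is the TCP and whose axes are the flange's). Camera axes: x right, y up, looking along -z (the intrinsics and any distortion apply to the point x, -y, -z); pixel columns grow to the right and rows downward; lengths in m; the calibration is good to about 2 mm. A picture is of the moment at which its call begins: read the wrist's pose just before it. camera_params takes no time and is no camera call.
- r.close_job(): hands the job in; it is judged then, once.
The state is a dict: "clock": time; "joint_positions": joint angles; "joint_vel": joint speeds; "effort": joint torques, N m; "eef_pos": TCP position; "ee_rot": TCP orientation; "wrist_force": force on the tool from outside, world axes, zero at the start; "ft_torque": the same for the moment, N m; "finger_gap": opening from 0.0 (shut) to 1.0 (fully open); "finger_force": force on a finger pad.
Only numpy, scipy, OpenCV 4.12 (cv2) and the standard library are available. Lean on these libraries where they do the work, as an engineer would, in place of code of your own. Each camera call takes 0.05 s, during which the arm holds its last target. There are 200 camera calls.

### The job

The marking arm is pinned in the middle hole, pointing at the vase; set it for the mug instead. Hook a fingertip under the spring pin's pull ring and lift the pin, swing the arm one hole towards the mug, and let the pin drop fully home there. Do not pinch the ring or force the arm while it is pinned, and leave the pots and the tub where they stand.

Things in the scene. Friction and masses are not known exactly. Their poses are not given: they have to be found in the camera images.
- stand: Fixed stand of the arm, grey base and aluminium index plate. Origin on the table on the vertical pivot axis; x points from pivot to middle hole (to the robot's left and outwards), y is 90 degrees left of x, z up. Plate: x 90 to 165, y -118 to 118, top at z = 44 mm. Five 11 mm holes on a 140 mm radius about the pivot, 20 degrees apart, at -40 to 40 degrees. Hub on the pivot: 48 mm wide, to z = 68 mm. Carries arm, pin and ring.
- swing (a joint): Swing of the arm about the pivot, rad: 0 in the middle hole (start), positive to the stand's +y; holes at 0, +-0.349, +-0.698, stops at +-0.8. Friction 0.06 N m, stays where left; play when pinned 0.011 rad either way. Dark steel bar 30 mm wide, top at z = 59 mm, to 173 mm from the pivot, then an 8 mm rod, z to 89 mm, to 244 mm; a 24 mm bushing round the pin reaches z = 70 mm.
- pin (a joint): Lift of the round-ended 8 mm spring pin, m: 0 fully home, 0.010 when its tip clears or rides on the plate, upper stop at 0.025. Spring and weight hold it down with about 5.5 N when home, 9 N at the top. Lowered between holes it rides on the plate and drops by itself when the arm reaches a hole.
- pull_ring: Upright steel pull ring fixed rigidly on top of the pin, 140 mm from the pivot. Origin at its centre, z = 107.5 mm with the pin home; rises with the pin. Round bar 6 mm thick, inside diameter 50 mm. Its x axis is the axis of its opening, level, pointing outwards along the arm. Pulled up, or pushed sideways from inside, it carries pin and arm along.
- ring_top (a point): Centre of the bar at the very top of the pull ring, z = 135.5 mm with the pin home; the underside of the bar is 3 mm lower.
- mug: Loose grey clay mug with a loop handle, 72 mm wide, 85 mm high; origin centre of its underside. About 325 mm from the pivot, some 24 degrees to the +y or -y side of the stand's x axis (it and the bowl may be swapped): the side to swing to.
- bowl: Loose grey clay bowl, no handle, 100 mm wide, 48 mm high, on the other side; origin centre of its underside.
- vase: Loose grey clay vase with a neck, 72 mm wide, 125 mm high, ahead of the middle hole; origin centre of its underside.
- tub: Loose white plastic tub, 104 mm wide, 100 mm high, beyond the pots, at the left of the table; origin centre of its underside.

How it is judged:
On the way, in this order (a step that is already met when the one before it is completed fails the run):
1. the pin is lifted clear of the middle hole, 9 mm or more, by the fingers in the ring (value of joint pin above 0.009 m and contact force between the fingers and pull_ring above 1 N and value of joint swing between -0.08 and 0.08 rad), for 0.1 s.
2. the arm stands at the next hole on the mug's side with the pin home (((y of mug in the frame of stand above 0 m and value of joint swing between 0.319 and 0.379 rad) or (y of mug in the frame of stand below 0 m and value of joint swing between -0.379 and -0.319 rad)) and value of joint pin below 0.002 m), for 0.2 s.
At the end, for the whole second after the job is handed in: The arm stands one hole from the middle on the mug's side (joint within 0.03 rad of 0.349 towards the mug), at rest, the pin home to within 2 mm; mug, bowl, vase and tub within 10 mm of where they stood (all of step 2 and velocity of joint swing between -0.05 and 0.05 rad/s and distance of each of mug, bowl, vase, tub from where it was at the start of the episode below 0.01 m); the robot touches nothing.
It fails at once if the ring is pinched or the mechanism forced (fingers press on it with more than 30 N) (contact force between the fingers and stand above 30 N).
It fails at once if the mug is shifted more than 10 mm, lifted or tipped (distance of mug from where it was at the start of the episode above 0.01 m or angle between mug's own z axis and vertical above 0.2 rad).
It fails at once if the bowl is shifted more than 10 mm, lifted or tipped (distance of bowl from where it was at the start of the episode above 0.01 m or angle between bowl's own z axis and vertical above 0.2 rad).
It fails at once if the vase is shifted more than 10 mm, lifted or tipped (distance of vase from where it was at the start of the episode above 0.01 m or angle between vase's own z axis and vertical above 0.2 rad).
It fails at once if the plastic tub is shifted more than 10 mm, lifted or tipped (distance of tub from where it was at the start of the episode above 0.01 m or angle between tub's own z axis and vertical above 0.2 rad).
It also fails if it takes over 42 s, if anything falls off the work surface, if the arm or the gripper's body presses on something with over 40 N, if the wrist force passes 120 N, or if a joint passes its speed limit or range.

## Working session

There is one attempt and no reset: what is moved stays moved. The work goes in short steps, Python scripts to look and compute and a tool call to move; the robot and the scene stay as the last step left them, time stands still between calls to the robot, and variables do not carry over. Pictures are saved under pics/ and viewed, at most 10 in all, crops included, and the job is handed in when it is done.

Besides the shell and the picture viewer there is one more tool, called after ">>>" by a JSON object that holds its "method" and its "body", one argument or row to a line. servo_tool: Moves the arm, as the interface text tells. Its arguments: {"type":"object","properties":{"commands":{"type":"array","items":{"type":"number"}},"force":{"type":"number"}},"required":["commands"]}

```bash
mkdir -p pics
cat > h.py <<'E'
import numpy as np, cv2
from workcell import readout, optics, r
def snap(n,f):
    im=optics.capture(n); cv2.imwrite(f'pics/{f}.png',im[:,:,::-1]); return im
def ray(n,u,v):
    p=optics.camera_params(n); a=np.array([(u-p['cx'])/p['fx'],(v-p['cy'])/p['fy']]); s=a.copy()
    for _ in range(20): s=a/(1+p['k1']*(s@s))
    d=np.array([s[0],-s[1],-1])
    E=np.array(p['extrinsics']); R=E[:3,:3]; return -R.T@E[:3,3], R.T@d
def atz(n,u,v,z):
    o,d=ray(n,u,v); return o+d*(z-o[2])/d[2]
def proj(n,P):
    p=optics.camera_params(n); E=np.array(p['extrinsics']); c=E[:3,:3]@np.array(P)+E[:3,3]
    s=np.array([c[0],-c[1]])/-c[2]; s=s*(1+p['k1']*(s@s)); return s[0]*p['fx']+p['cx'],s[1]*p['fy']+p['cy']
E
python3 - <<'E'
from h import *
snap('scene','s0');snap('top','t0')
s=readout.sense();print(s)
for n in('scene','top'):
  o,d=ray(n,320,240);print(n,o,d)
E
```

```text
{'clock': 0.1, 'joint_positions': array([ 9.28223418e-01,  2.59222115e-01,  1.53597272e+00, -4.19718394e-06,
        1.34800824e+00, -2.02811056e-01]), 'joint_vel': array([ 0.00263283, -0.0021522 , -0.00341621, -0.00047174, -0.00085042,
        0.001286  ]), 'effort': array([ 1.64671492e-03, -4.38209331e+01, -2.84644425e+01,  7.21364329e-02,
        3.62611294e-02, -5.97923417e-05]), 'eef_pos': array([0.23383022, 0.49727033, 0.21792706]), 'ee_rot': array([-6.85078623e-01, -3.06531229e+00,  2.30914905e-03]), 'wrist_force': array([-0.0136756 , -1.31926218, -1.33096097]), 'ft_torque': array([ 0.02720088,  0.04321999, -0.02879541]), 'finger_force': 0.0, 'finger_gap': 1.0017586068783915}
scene [1.28088387 0.51997525 0.77990252] [-0.63527134 -0.37593575 -0.67465347]
top [0.50966089 0.13920735 0.99856039] [ 0.12594196  0.04221369 -0.99124908]
```

View pics/s0.png

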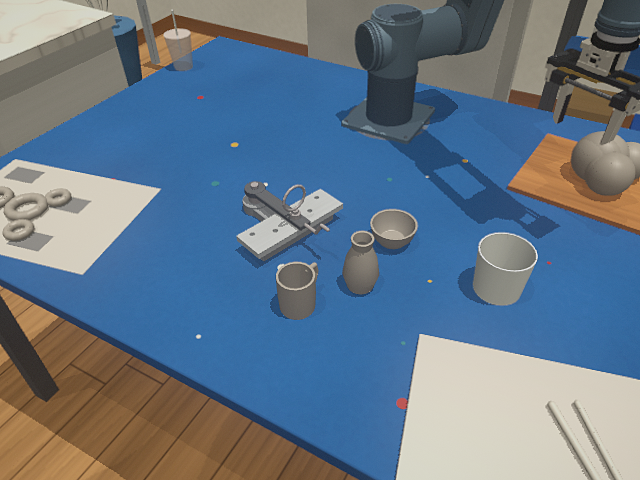

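View pics/t0.png

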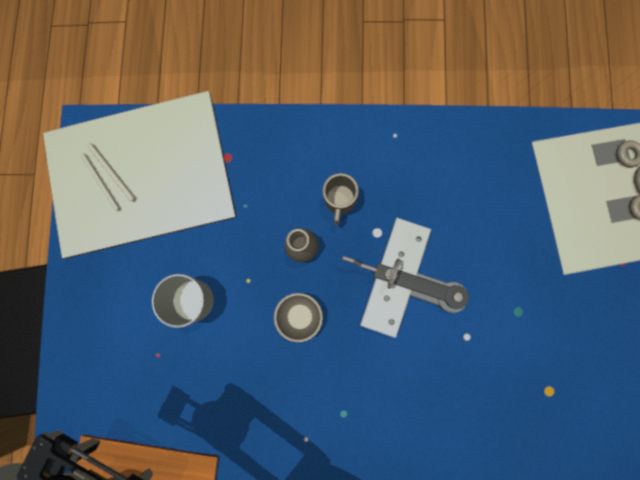

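The top view shows the plate corners at about (398,218), (431,229), (396,337) and (361,325). The hub is at (456,296) and the ring near (394,272). The mug, with its handle, is at (341,192), which is the stand's −y side, so the swing is negative (clockwise from above). I'll zoom in for accuracy.

Run:
```python
from h import *
a=cv2.imread('pics/t0.png')[205:350,330:480]; b=cv2.imread('pics/s0.png')[165:270,225:355]
a=cv2.resize(a,(600,580),interpolation=cv2.INTER_CUBIC)
cv2.imwrite('pics/z0.png',a)
cv2.imwrite('pics/z1.png',cv2.resize(b,None,fx=5,fy=5,interpolation=cv2.INTER_CUBIC))
for u,v in[(398,218),(431,229),(396,337),(361,325)]:print(atz('top',u,v,.044))
print('hub',atz('top',456,296,.068))
for u,v,z in [(341,192,.085),(299,240,.125),(298,317,.048),(178,300,.1)]:print(atz('top',u,v,z))
```

```text
[0.67997522 0.01818207 0.044     ]
[ 0.65795937 -0.0502657   0.044     ]
[0.43529162 0.02117657 0.044     ]
[0.45788233 0.09241483 0.044     ]
hub [ 0.52019972 -0.09468642  0.068     ]
[0.72395677 0.13793013 0.085     ]
[0.61996308 0.21652816 0.125     ]
[0.47127561 0.22111837 0.048     ]
[0.5003579  0.45391653 0.1       ]
```

View pics/z0.png

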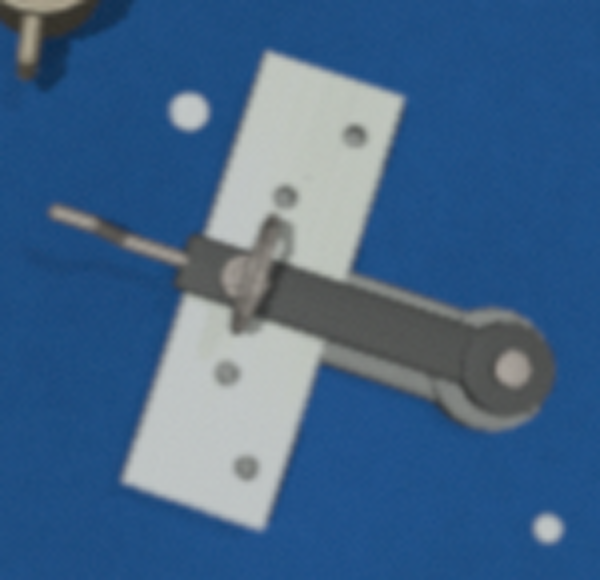

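View pics/z1.png

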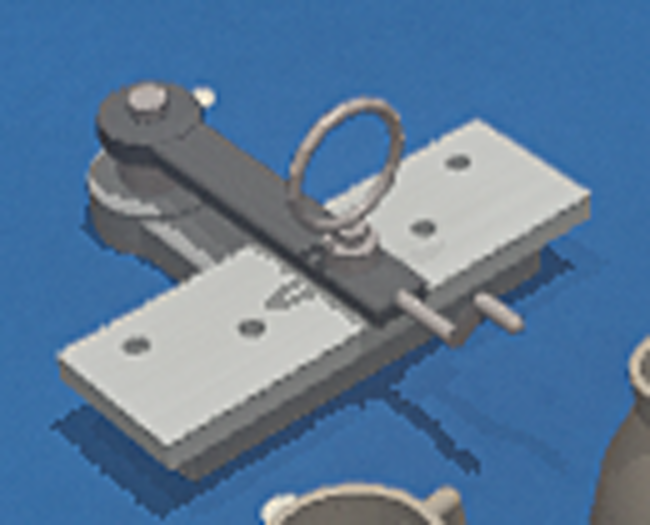

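The crops show the corners and four holes clearly. In crop pixels the mug-side holes are (285,196) and (355,135). In the scene crop the ring top is at about (375,98). Next I'll fit the stand pose and look at the shape of the fingers.

```bash
cat > fit.py <<'E'
from h import *
from scipy.optimize import least_squares
px=np.array([(267,50),(405,97),(265,531),(121,484),(355,135),(285,196),(227,373),(246,467)])/4+[330,205]
st=[(.165,-.118),(.090,-.118),(.090,.118),(.165,.118)]+[(.14*np.cos(np.radians(a)),.14*np.sin(np.radians(a))) for a in(-40,-20,20,40)]
def W(q,p,z): c,s=np.cos(q[2]),np.sin(q[2]); return np.array([q[0]+c*p[0]-s*p[1],q[1]+s*p[0]+c*p[1],z])
f=lambda q:np.concatenate([np.array(proj('top',W(q,p,.044)))-u for p,u in zip(st,px)])
R=least_squares(f,[.52,-.09,1.2]); Q=R.x
if __name__=='__main__':
    print(Q,np.degrees(Q[2]),np.round(R.fun.reshape(-1,2),1).tolist())
    for z in(.1355,.0795): P=W(Q,(.14,0),z);print(P,proj('scene',P),proj('top',P))
    for n,x,y,z in[('mug',.724,.138,0),('vase',.62,.2165,0),('bowl',.471,.221,0),('tub',.500,.454,0)]:
        d=np.array([x,y])-Q[:2];print(n,np.hypot(*d),np.degrees(np.arctan2(d[1],d[0])-Q[2]))
    w=snap('wrist','w0'); cv2.imwrite('pics/z2.png',np.hstack([cv2.resize(w[:,:,::-1],(400,300)),cv2.resize(cv2.imread('pics/s0.png')[30:180,530:640],(220,300),interpolation=cv2.INTER_CUBIC)]))
    print(optics.camera_params('wrist')['T_tool_cam'])
E
python3 fit.py
```

```text
[ 0.51831466 -0.09976614  1.25968507] 72.17463815990044 [[-0.2, -0.1], [-0.3, -0.4], [-0.7, 0.1], [0.2, -0.3], [0.2, 0.1], [0.2, 0.3], [0.2, 0.1], [0.3, 0.2]]
[0.56117101 0.03351302 0.1355    ] (np.float64(292.9418688782011), np.float64(186.25874128331716)) (np.float64(395.8156187935266), np.float64(272.3194232130495))
[0.56117101 0.03351302 0.0795    ] (np.float64(294.2962706914006), np.float64(207.9247991940924)) (np.float64(392.33577921256233), np.float64(273.9413053078378))
mug 0.314387012168107 -23.036873626836655
vase 0.33221104216949204 0.0018155005166142976
bowl 0.3242369367897044 26.21627860366794
tub 0.5540689127275009 19.71961005358341
[[-2.18761547e-05  9.60363249e-01  2.78751557e-01  7.73647300e-02]
 [ 9.99999982e-01 -3.11407892e-05  1.85766223e-04  2.44474980e-04]
 [ 1.87083596e-04  2.78751556e-01 -9.60363231e-01 -1.66116814e-01]
 [ 0.00000000e+00  0.00000000e+00  0.00000000e+00  1.00000000e+00]]
```

View pics/z2.png

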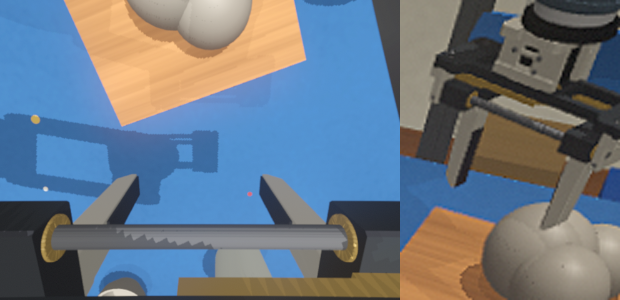

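The stand fit is good: residuals are under 0.7 px and the vase bears 0.0°. The mug is on the −y side at 24°. The fingers look inclined rather than straight, so I'll overlay the nominal straight-finger lines to check, since the hook depends on it.

Run:
```python
from h import *
from scipy.spatial.transform import Rotation as Ro
s=readout.sense();R=Ro.from_rotvec(s['ee_rot']).as_matrix();p=s['eef_pos'];print(R.round(3))
T=np.array(optics.camera_params('wrist')['T_tool_cam']);q=optics.camera_params('wrist')
def pw(P):
    c=np.linalg.inv(T)@np.r_[P,1];a=np.array([c[0],-c[1]])/-c[2];a=a*(1+q['k1']*(a@a));return a[0]*q['fx']+q['cx'],a[1]*q['fy']+q['cy']
A=cv2.imread('pics/s0.png');B=cv2.imread('pics/w0.png')
k=4;x0,y0=540,40
A=cv2.resize(A[y0:180,x0:640],None,fx=k,fy=k,interpolation=cv2.INTER_CUBIC)
for y,c in((.0465,(0,0,255)),(-.0465,(0,255,0)),(.064,(0,255,255)),(-.064,(255,255,0))):
  for x in(-.0075,.0075):
    a=[((np.array(proj('scene',p+R@np.array([x,y,z])))-[x0,y0])*k).astype(int).tolist() for z in(0,-.038,-.084)]
    b=[np.array(pw([x,y,z])).astype(int).tolist() for z in(0,-.038,-.084)]
    cv2.polylines(A,[np.array(a)],False,c,1);cv2.polylines(B,[np.array(b)],False,c,1)
    for t in a:cv2.circle(A,t,3,c,-1)
    for t in b:cv2.circle(B,t,3,c,-1)
h=A.shape[0];B=B[220:480,60:580];print(A.shape)
cv2.imwrite('pics/z3.png',np.hstack([A[:, :], np.vstack([cv2.resize(B,(400,200)),np.zeros((h-200,400,3),np.uint8)])]))
```

```text
[[-0.905  0.426 -0.001]
 [ 0.426  0.905 -0.001]
 [ 0.    -0.001 -1.   ]]
(560, 400, 3)
```

View pics/z3.png

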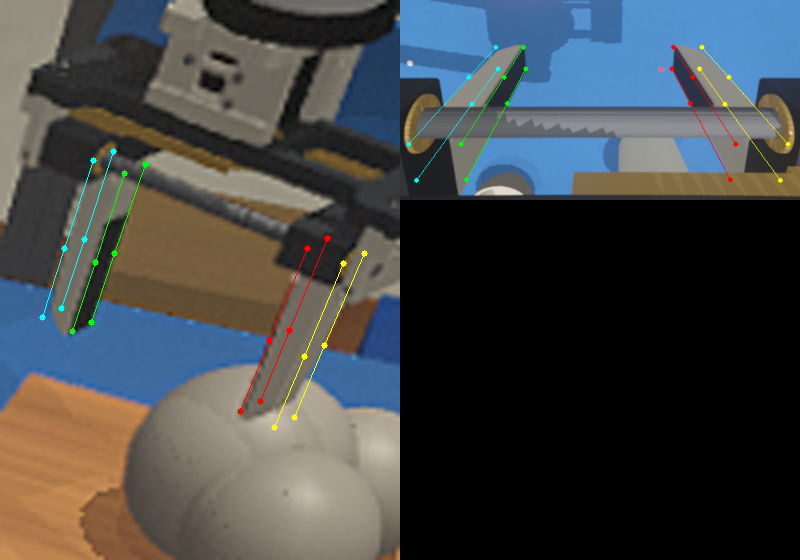

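The overlay shows straight fingers with a bevelled back and dark pads on the inner face. A vertical finger can't get under an upright ring, so the tool needs to tilt. The interface only turns about z, so I'll check in free space above how the arm approaches a pose out of reach, and whether that leaves a usable tilt.

>>> {"method": "servo_tool", "body": {
  "commands": [-1,0,0,0.05,0,-1,0,0,0.1,0,-1,0,0,0.15,0,-1,0,0,0.2,0,-1,0,0,0.25,0,-1,0,0,0.3,0,-1,0,0,0.35,0,-1,0,0,0.4,0,-1,0,0,0.45,0,-1,0,0,0.5,0,-1,0,0,0.55,0,-1,0,0,0.6,0,-1,0,0,0.65,0]
}}

```text
clock: 1.45
eef_pos: [0.1658, 0.3563, 0.7254]
ee_rot: [-0.68, -3.045, 0.025]
wrist_force: [-0.2, -0.3, -1.1]
finger_gap: 0.999
finger_force: 0.0
```

>>> {"method": "servo_tool", "body": {
  "commands": [-1,0,0,0.3,0,-1,0,0,0.6,0,-1,0,0,0.9,0,-1,0,0,0.9,0]
}}

```text
clock: 1.85
eef_pos: [0.1574, 0.3394, 0.7397]
ee_rot: [-0.685, -3.062, -0.03]
wrist_force: [-0.1, 0.3, -0.2]
finger_gap: 0.999
finger_force: 0.0
```

```bash
python3 -c "
from h import *
print(readout.sense())"
```

```text
{'clock': 1.85, 'joint_positions': array([ 0.82312639,  0.23083765,  0.18830272,  0.02950717,  2.70774417,
       -0.28078561]), 'joint_vel': array([-0.00198313, -0.01047482,  0.00655127, -0.00560561, -0.0023466 ,
       -0.00612817]), 'effort': array([ 3.98828764e-02, -3.05960047e+01, -1.64903390e+01,  5.88600710e-02,
        5.21691574e-03, -6.91671987e-03]), 'eef_pos': array([0.15741905, 0.3394181 , 0.73966889]), 'ee_rot': array([-0.68484718, -3.06241799, -0.02951195]), 'wrist_force': array([-0.07451079,  0.28379869, -0.22694615]), 'ft_torque': array([ 0.02796093,  0.00636972, -0.02084345]), 'finger_force': 0.0, 'finger_gap': 0.9986564084229205}
```

The arm keeps the tool vertical and gives up position instead, and two joints are now at their limits. I'll back off and see what the command reference is and whether the small residual tilt persists.

>>> {"method": "servo_tool", "body": {
  "commands": [-1,0,0,-0.05,0,-1,0,0,-0.1,0,-1,0,0,-0.15,0,-1,0,0,-0.2,0,-1,0,0,-0.2,0,-1,0,0,-0.2,0]
}}

```text
clock: 2.45
eef_pos: [0.1553, 0.3373, 0.532]
ee_rot: [-0.683, -3.054, -0.006]
wrist_force: [0.5, -0.0, 0.4]
finger_gap: 1.0
finger_force: 0.0
```

```bash
python3 -c "
from h import *
s=readout.sense()
print(s['joint_positions'],s['ee_rot'],np.linalg.norm(s['ee_rot']),s['eef_pos'])
from scipy.spatial.transform import Rotation as R
print(R.from_rotvec(s['ee_rot']).as_matrix()[:,2])"
```

```text
[ 0.82328279 -0.09536042  1.1814308   0.01406502  2.05841957 -0.30096296] [-0.68288902 -3.05395322 -0.00581498] 3.1293771718183 [0.1553245  0.33725298 0.53203468]
[-0.01110981  0.00629226 -0.99991849]
```

The command reference resets to the pose actually reached, and a residual tilt persists, so tilt can be built up through ordinary moves at the edge of reach. I'll model the arm and check which moves tilt the tool most.

```bash
cat > arm.py <<'E'
import numpy as np
from scipy.spatial.transform import Rotation as Ro
from scipy.optimize import least_squares
D=[([.928223,.259222,1.535973,0,1.348008,-.202811],[.23383,.49727,.21793],[-.685079,-3.065312,.002309]),
([.823126,.230838,.188303,.029507,2.707744,-.280786],[.157419,.339418,.739669],[-.684847,-3.062418,-.029512]),
([.823283,-.09536,1.181431,.014065,2.058420,-.300963],[.155325,.337253,.532035],[-.682889,-3.053953,-.005815])]
def fk(q,g):
    h,r0,d,L1,L2,e,Lt,o=g
    R=Ro.from_euler('z',q[0]).as_matrix(); p=R@np.array([r0,d,h])
    R=R@Ro.from_euler('y',q[1]).as_matrix(); p=p+R@np.array([0,0,L1])
    R=R@Ro.from_euler('y',q[2]).as_matrix(); p=p+R@np.array([e,0,L2])
    R=R@Ro.from_euler('z',q[3]).as_matrix()@Ro.from_euler('y',q[4]).as_matrix()
    R=R@Ro.from_euler('z',q[5]+o).as_matrix(); return p+R@np.array([0,0,Lt]),R
def res(g):
    out=[]
    for q,p,r in D:
        P,R=fk(q,g); out+=list(P-p)+list((Ro.from_matrix(R)*Ro.from_rotvec(r).inv()).as_rotvec())
    return np.array(out)
G=min((least_squares(res,[.35,.0,.11,.4,.4,0,.3,o]) for o in(0,1.57,3.14,-1.57)),key=lambda s:s.cost)
g=G.x
LO=np.array([-3.14,-.91,.19,-1.22,.22,-3.12]);HI=np.array([3.14,2.08,2.58,4.36,2.71,3.12])
def ik(P,R,q0,w):
    f=lambda q:np.r_[fk(q,g)[0]-P,w*(Ro.from_matrix(fk(q,g)[1])*Ro.from_matrix(R).inv()).as_rotvec()]
    return least_squares(f,np.clip(q0,LO+1e-6,HI-1e-6),bounds=(LO,HI)).x
E
python3 - <<'E'
from arm import *
print(g.round(4),abs(G.fun).max())
for w in(.1,.3,1,3):
    q=np.array(D[0][0]);P0,R0=fk(q,g)
    for z in(.45,.5,.55,.6): 
        q=ik(P0+[0,0,z],R0,q,w)
    p,R=fk(q,g);print(w,q.round(3),p.round(3),R[:,2].round(3))
E
```

```text
[0.2218 0.     0.1108 0.5344 0.4259 0.0602 0.3669 1.5708] 3.059673286096908e-06
0.1 [ 0.809  0.21   0.19   0.207  2.204 -0.153] [0.231 0.491 0.8  ] [ 0.222  0.473 -0.852]
0.3 [ 0.861  0.286  0.19   0.102  2.417 -0.185] [0.216 0.459 0.73 ] [ 0.107  0.228 -0.968]
1 [ 0.892  0.352  0.19   0.012  2.575 -0.229] [0.203 0.433 0.691] [ 0.011  0.024 -1.   ]
3 [ 8.950e-01  3.590e-01  1.900e-01  1.000e-03  2.591e+00 -2.350e-01] [0.202 0.43  0.687] [ 0.     0.001 -1.   ]
```

```bash
cat >> arm.py <<'E'
def rows(q,goals,w):
    P0,R0=fk(q,g)
    for s,yaw in goals:
        P,R=fk(q,g); dp=P0+s-P; dp*=min(1,.05/(np.linalg.norm(dp)+1e-9))
        Rg=Ro.from_euler('z',yaw,degrees=True)*Ro.from_matrix(R0); dr=(Rg*Ro.from_matrix(R).inv()).as_rotvec(); dr*=min(1,.15/(np.linalg.norm(dr)+1e-9))
        q=ik(P+dp,(Ro.from_rotvec(dr)*Ro.from_matrix(R)).as_matrix(),q,w)
    return q
E
python3 - <<'E'
from arm import *
for w in(.1,.2,.3,.5,1):
    q=np.array(D[0][0])
    q=rows(q,[(np.array([0,0,.05*k]),0) for k in range(1,14)],w);a=fk(q,g)[0]
    q=rows(q,[(np.array([0,0,z]),0) for z in(.3,.6,.9,.9)],w)
    p,R=fk(q,g);print(w,a.round(3),q.round(3),p.round(3),R[:,2].round(3))
print('obs .1658 .3563 .7254 ->',D[1][0],D[1][1],fk(D[1][0],g)[1][:,2])
E
```

```text
0.1 [0.232 0.493 0.828] [ 0.562  0.036  0.19   0.528  1.815 -0.124] [0.229 0.487 1.002] [ 0.385  0.82  -0.424]
0.2 [0.22  0.468 0.742] [ 0.709  0.115  0.19   0.311  2.225 -0.155] [0.207 0.441 0.845] [ 0.251  0.534 -0.807]
0.3 [0.211 0.449 0.7  ] [ 0.816  0.219  0.19   0.116  2.523 -0.213] [0.186 0.396 0.752] [ 0.091  0.195 -0.976]
0.5 [0.208 0.442 0.687] [ 0.846  0.261  0.19   0.04   2.625 -0.25 ] [0.178 0.379 0.729] [ 0.029  0.062 -0.998]
1 [0.207 0.44  0.682] [ 0.855  0.277  0.19   0.009  2.66  -0.267] [0.175 0.373 0.722] [ 0.006  0.014 -1.   ]
obs .1658 .3563 .7254 -> [0.823126, 0.230838, 0.188303, 0.029507, 2.707744, -0.280786] [0.157419, 0.339418, 0.739669] [ 7.92169703e-04  1.90942798e-02 -9.99817374e-01]
```

Run:
```python
from arm import *
def tilt(q): z=fk(q,g)[1][:,2];return np.degrees(np.arccos(-z[2])).round(2),np.degrees(np.arctan2(z[1],z[0])).round(0)
q1=np.array(D[1][0]); q2=np.array(D[2][0])
for w in(.6,1):
  for name,q,sh,yaw in[('up',q1,[0,0,.5],0),('upin',q1,[-.2,-.4,.4],0),('up+yaw',q1,[0,0,.5],60),('up-yaw',q1,[0,0,.5],-60),
    ('j6lim+',np.r_[q2[:5],3.1],[0,0,0],60),('j6lim+b',np.r_[q2[:5],3.1],[0,0,0],-60),('j6lim-',np.r_[q2[:5],-3.1],[0,0,0],60),('j6lim- up',np.r_[q1[:5],-3.1],[0,0,.3],60)]:
    a=[]
    for k in range(6):
        q=rows(q,[(np.array(sh),yaw)]*2,w); a.append(tilt(q))
    print(w,name,[(float(x),float(y)) for x,y in a],q.round(2),fk(q,g)[0].round(2))
```

```text
0.6 up [(2.71, 67.0), (4.45, 62.0), (6.2, 59.0), (7.96, 57.0), (9.64, 56.0), (11.24, 55.0)] [ 0.67  0.05  0.19  0.14  2.71 -0.33] [0.12 0.26 0.79]
0.6 upin [(2.04, 68.0), (3.2, 54.0), (4.41, 39.0), (5.73, 23.0), (7.65, 16.0), (9.31, 21.0)] [ 1.38 -0.31  0.64 -0.33  2.71 -0.06] [-0.05  0.07  0.75]
0.6 up+yaw [(3.47, 72.0), (6.08, 76.0), (8.76, 82.0), (11.48, 89.0), (14.24, 98.0), (17.06, 107.0)] [ 0.48  0.07  0.19  0.76  2.71 -1.72] [0.1 0.3 0.8]
0.6 up-yaw [(3.43, 61.0), (5.71, 49.0), (7.78, 38.0), (9.67, 27.0), (11.42, 16.0), (13.12, 5.0)] [ 0.87  0.05  0.19 -0.39  2.71  1.16] [0.12 0.22 0.8 ]
0.6 j6lim+ [(0.73, 168.0), (0.73, -175.0), (0.73, -158.0), (0.73, -141.0), (0.73, -124.0), (0.73, -106.0)] [ 0.84 -0.09  1.17 -0.01  2.07  1.31] [0.16 0.34 0.53]
0.6 j6lim+b [(3.35, 126.0), (6.31, 109.0), (9.2, 93.0), (11.85, 76.0), (13.98, 60.0), (15.24, 42.0)] [-0.9  -0.67  1.55  0.34  2.25  3.12] [0.18 0.11 0.51]
0.6 j6lim- [(1.74, -36.0), (4.47, -17.0), (7.41, -1.0), (10.64, 13.0), (14.2, 28.0), (18.08, 41.0)] [ 2.06 -0.1   1.37 -0.31  1.78 -3.12] [-0.19  0.35  0.47]
0.6 j6lim- up [(5.96, 
[... 669 characters left out ...]
 (7.36, 1.0)] [ 0.83  0.09  0.24 -0.23  2.71  1.29] [0.13 0.26 0.77]
1 j6lim+ [(0.73, 168.0), (0.73, -175.0), (0.73, -158.0), (0.73, -141.0), (0.73, -124.0), (0.73, -106.0)] [ 0.84 -0.09  1.17 -0.01  2.07  1.31] [0.16 0.34 0.53]
1 j6lim+b [(1.95, 127.0), (3.28, 109.0), (4.52, 91.0), (5.62, 74.0), (6.53, 57.0), (7.18, 40.0)] [-0.93 -0.6   1.5   0.16  2.25  3.12] [0.16 0.04 0.52]
1 j6lim- [(0.49, -54.0), (1.73, -20.0), (3.04, -1.0), (4.43, 17.0), (5.93, 33.0), (7.58, 49.0)] [ 2.33 -0.    1.21 -0.14  1.92 -3.12] [-0.33  0.26  0.49]
1 j6lim- up [(3.43, 118.0), (5.98, 136.0), (8.56, 151.0), (11.19, 166.0), (13.86, -179.0), (16.56, -165.0)] [ 1.76  0.16  0.19  0.75  2.71 -3.12] [-0.26  0.23  0.78]
```

Best option in the model: with the wrist roll near its end and high up, pulling up while turning tilts the tool a few degrees per call. I'll turn to that roll and rise.

>>> {"method": "servo_tool", "body": {
  "commands": [1,0,0,0.01,8.5,1,0,0,0.02,17,1,0,0,0.04,25.5,1,0,0,0.06,34,1,0,0,0.07,42.5,1,0,0,0.08,51,1,0,0,0.1,59.5,1,0,0,0.11,68,1,0,0,0.12,76.5,1,0,0,0.13,85,1,0,0,0.14,93.5,1,0,0,0.15,102,1,0,0,0.16,110.5,1,0,0,0.17,119,1,0,0,0.18,127.5,1,0,0,0.19,136,1,0,0,0.2,144.5,1,0,0,0.2,153,1,0,0,0.2,160],
  "force": 5
}}

```text
clock: 4.35
eef_pos: [0.1612, 0.3462, 0.7323]
ee_rot: [2.896, -1.196, 0.009]
wrist_force: [-0.1, 0.1, -0.1]
finger_gap: 0.004
finger_force: 0.0
```

>>> {"method": "servo_tool", "body": {
  "commands": [1,0,0,0.3,60,1,0,0,0.3,60]
}}

```text
clock: 4.55
eef_pos: [0.1076, 0.3537, 0.7476]
ee_rot: [-2.973, 0.828, 0.085]
wrist_force: [-0.2, 0.4, 0.6]
finger_gap: 0.004
finger_force: 0.0
```

>>> {"method": "servo_tool", "body": {
  "commands": [1,0,0,0.3,60,1,0,0,0.3,60]
}}

```text
clock: 4.75
eef_pos: [0.0532, 0.3554, 0.7626]
ee_rot: [-2.991, 0.448, 0.195]
wrist_force: [0.0, 0.4, -0.0]
finger_gap: 0.006
finger_force: 0.0
```

```bash
cat > st.py <<'E'
from h import *
from arm import *
s=readout.sense();q=s['joint_positions'];R=Ro.from_rotvec(s['ee_rot']).as_matrix();z=R[:,2]
print(s['clock'],q.round(3),s['eef_pos'].round(4),'tilt',np.degrees(np.arccos(-z[2])).round(2),'az',np.degrees(np.arctan2(z[1],z[0])).round(1),'F',s['wrist_force'].round(2),'gap',round(s['finger_gap'],3),'xdir',R[:,0].round(3))
E
python3 st.py
```

```text
4.75 [ 0.925  0.178  0.187  0.405  2.709 -3.116] [0.0532 0.3554 0.7626] tilt 9.73 az 130.6 F [ 0.04  0.43 -0.03] gap 0.006 xdir [ 0.948 -0.284 -0.143]
```

The tool gains about 4.5° of tilt per call, as modelled. I'll continue.

>>> {"method": "servo_tool", "body": {
  "commands": [1,0,0,0.3,60,1,0,0,0.3,60]
}}

```text
clock: 4.95
eef_pos: [0.0045, 0.3509, 0.7764]
ee_rot: [-2.968, 0.068, 0.312]
wrist_force: [0.3, -0.3, -0.4]
finger_gap: 0.01
finger_force: 0.0
```

>>> {"method": "servo_tool", "body": {
  "commands": [1,0,0,0.3,60,1,0,0,0.3,60]
}}

```text
clock: 5.15
eef_pos: [-0.0386, 0.3402, 0.7895]
ee_rot: [-2.903, -0.309, 0.434]
wrist_force: [0.2, 0.2, -0.2]
finger_gap: 0.006
finger_force: 0.0
```

>>> {"method": "servo_tool", "body": {
  "commands": [1,0,0,0.3,60,1,0,0,0.3,60]
}}

```text
clock: 5.35
eef_pos: [-0.076, 0.3238, 0.8017]
ee_rot: [-2.797, -0.68, 0.557]
wrist_force: [-0.4, -0.5, 0.1]
finger_gap: 0.002
finger_force: 0.0
```

>>> {"method": "servo_tool", "body": {
  "commands": [1,0,0,0.3,60,1,0,0,0.3,60]
}}

```text
clock: 5.55
eef_pos: [-0.1083, 0.3021, 0.8125]
ee_rot: [-2.649, -1.041, 0.679]
wrist_force: [-0.4, -0.1, 0.3]
finger_gap: 0.005
finger_force: 0.0
```

```bash
python3 st.py
```

```text
5.55 [ 0.95   0.151  0.187  1.469  2.709 -3.116] [-0.1083  0.3021  0.8125] tilt 29.47 az 176.5 F [-0.37 -0.11  0.34] gap 0.005 xdir [ 0.644  0.686 -0.339]
```

>>> {"method": "servo_tool", "body": {
  "commands": [1,0,0,0.3,60,1,0,0,0.3,60]
}}

```text
clock: 5.75
eef_pos: [-0.1357, 0.2761, 0.8217]
ee_rot: [-2.463, -1.386, 0.798]
wrist_force: [0.2, 0.0, 0.0]
finger_gap: 0.008
finger_force: 0.0
```

>>> {"method": "servo_tool", "body": {
  "commands": [1,0,0,0.3,60,1,0,0,0.3,60]
}}

```text
clock: 5.95
eef_pos: [-0.1587, 0.2471, 0.8293]
ee_rot: [-2.237, -1.712, 0.914]
wrist_force: [0.1, -0.8, 0.5]
finger_gap: 0.006
finger_force: 0.0
```

>>> {"method": "servo_tool", "body": {
  "commands": [1,0,0,0.3,60,1,0,0,0.3,60]
}}

```text
clock: 6.15
eef_pos: [-0.1765, 0.213, 0.8367]
ee_rot: [-1.976, -2.015, 1.031]
wrist_force: [0.5, 0.2, 0.3]
finger_gap: 0.01
finger_force: 0.0
```

```bash
python3 st.py
cat > plan.py <<'E'
from h import *
from arm import *
from fit import Q
s=readout.sense();q0=s['joint_positions'];R0=Ro.from_rotvec(s['ee_rot']).as_matrix();z=R0[:,2]
az=np.degrees(np.arctan2(z[1],z[0])); a=np.degrees(Q[2])
for tgt in (a,a+180):
  for k in(0,-360,360):
    yaw=tgt-az+k
    if abs(yaw)>330: continue
    q=q0.copy();w=0
    for t in np.linspace(0,1,41):   # first yaw, in place raised, then move
        P=s['eef_pos']+t*(np.array([.5611,.0335,.3])-s['eef_pos'])
        q=ik(P,Ro.from_euler('z',yaw*t,degrees=True).as_matrix()@R0,q,1)
        w=max(w,np.linalg.norm(fk(q,g)[0]-P))
    R=fk(q,g)[1];out=[]
    for sw in(0,-20,-24):
        c=np.radians(tgt*0+a+sw);P=np.array([Q[0]+.14*np.cos(c),Q[1]+.14*np.sin(c),.125])
        qq=ik(P,Ro.from_euler('z',yaw+sw,degrees=True).as_matrix()@R0,q,1);out.append((np.linalg.norm(fk(qq,g)[0]-P).round(4),qq.round(2)))
    print(round(tgt),round(yaw,1),'patherr',round(w,4),out)
E
python3 plan.py
```

```text
6.15 [ 1.185  0.209  0.187  2.098  2.709 -3.098] [-0.1765  0.213   0.8367] tilt 40.87 az -145.7 F [0.46 0.16 0.28] gap 0.01 xdir [-0.13   0.925 -0.358]
72 217.9 patherr 0.3933 [(np.float64(0.533), array([ 3.08, -0.91,  0.42,  4.03,  2.31, -3.12])), (np.float64(0.5067), array([ 3.09, -0.91,  0.19,  3.72,  2.03, -3.12])), (np.float64(0.5058), array([ 3.06, -0.91,  0.19,  3.69,  2.01, -3.12]))]
72 -142.1 patherr 0.4625 [(np.float64(0.5749), array([ 0.01,  0.64,  0.19,  0.72,  2.07, -3.12])), (np.float64(0.4966), array([-0.03,  0.82,  0.19,  0.49,  1.79, -3.12])), (np.float64(0.4831), array([-0.06,  0.85,  0.19,  0.47,  1.75, -3.12]))]
252 37.9 patherr 0.5384 [(np.float64(0.6666), array([ 0.61,  0.59,  0.19,  4.36,  2.71, -1.77])), (np.float64(0.6258), array([ 0.34,  0.65,  0.19,  4.36,  2.71, -1.69])), (np.float64(0.6198), array([ 0.29,  0.66,  0.19,  4.36,  2.71, -1.67]))]
```

Tilt is now 41°. The path search stuck on wrist limits, so I'll look for all joint solutions at the ring pose.

```bash
cat > glob.py <<'E'
from h import *
from arm import *
from fit import Q
s=readout.sense();R0=Ro.from_rotvec(s['ee_rot']).as_matrix();z=R0[:,2];q0=s['joint_positions']
az=np.degrees(np.arctan2(z[1],z[0])); a=np.degrees(Q[2]);rng=np.random.default_rng(0)
print(R0.round(2))
for off in (0,-30,30,180,150,210):
  sols=[]
  for sw in(0,-20):
    c=np.radians(a+sw);P=np.array([Q[0]+.14*np.cos(c),Q[1]+.14*np.sin(c),.125]);R=Ro.from_euler('z',a+off+sw-az,degrees=True).as_matrix()@R0
    S=[]
    for _ in range(25):
        q=ik(P,R,rng.uniform(LO,HI),1);p,r=fk(q,g)
        if np.linalg.norm(p-P)<1e-4 and not any(abs(q-x).max()<.05 for x in S):S.append(q)
    sols.append([x.round(2).tolist() for x in S])
  print(off,'|0:',sols[0],'|-20:',sols[1])
E
python3 glob.py
```

```text
Traceback (most recent call last):
  File "glob.py", line 1, in <module>
    from h import *
  File "h.py", line 2, in <module>
    from workcell import readout, optics, r
  File "scipy/spatial/_ckdtree.pyx", line 11, in init scipy.spatial._ckdtree
  File "glob.py", line 2, in <module>
    from arm import *
  File "arm.py", line 2, in <module>
    from scipy.spatial.transform import Rotation as Ro
  File "scipy/spatial/transform/_rigid_transform.pyx", line 4, in init scipy.spatial.transform._rigid_transform
  File "scipy/spatial/transform/_rotation.pyx", line 6, in init scipy.spatial.transform._rotation
ImportError: cannot import name check_random_state
```

My file name shadowed the stdlib module `glob`, so I'll rename it.

```bash
mv glob.py sols.py; rm -rf __pycache__; python3 sols.py
```

```text
[[-0.13  0.83 -0.54]
 [ 0.92 -0.1  -0.37]
 [-0.36 -0.55 -0.76]]
0 |0: [[-0.59, 0.41, 1.82, 0.73, 1.24, 1.51]] |-20: [[-0.6, 0.36, 1.9, 0.87, 1.03, 1.68]]
-30 |0: [[-0.6, 0.23, 2.1, 0.97, 0.88, 1.71]] |-20: [[-0.49, 0.21, 2.14, 1.12, 0.6, 1.94]]
30 |0: [[-0.49, 0.59, 1.51, 0.52, 1.56, 1.3]] |-20: [[-0.56, 0.54, 1.59, 0.65, 1.4, 1.48]]
180 |0: [[0.23, 0.65, 1.38, -0.6, 1.53, -0.3]] |-20: [[0.12, 0.8, 1.09, -0.5, 1.77, -0.18]]
150 |0: [[0.11, 0.78, 1.13, -0.41, 1.82, -0.03]] |-20: [[-0.01, 0.91, 0.87, -0.29, 2.02, 0.14]]
210 |0: [[0.29, 0.49, 1.69, -0.79, 1.17, -0.52]] |-20: [[0.21, 0.65, 1.39, -0.67, 1.43, -0.43]]
```

Approaching from the pivot side has a valid solution (offset 0, j6 ≈ 1.5). It needs the wrist unwound by about −502° in total. I'll simulate waypoints for that.

```bash
cat > path.py <<'E'
from h import *
from arm import *
s=readout.sense();q0=s['joint_positions']
def sim(q,steps):
    # steps: (target xyz, yaw total deg, nrows)
    P0,R0=fk(q,g);yaw0=0;e=0;mv=0
    for T,yaw,n in steps:
        Ps=fk(q,g)[0] if 0 else P0
        for t in np.linspace(0,1,n+1)[1:]:
            P=Ps+t*(np.array(T)-Ps);y=yaw0+t*(yaw-yaw0)
            R=Ro.from_euler('z',y,degrees=True).as_matrix()@R0
            qn=ik(P,R,q,1);p,r=fk(qn,g);er=np.linalg.norm(p-P)+np.linalg.norm(r-R)
            e=max(e,er);mv=max(mv,abs(qn-q).max());q=qn
        P0=np.array(T);yaw0=yaw
        print(T,yaw,n,'err',round(e,4),'maxstep',round(mv,2),q.round(2));e=mv=0
    return q
if __name__=='__main__':
  for wp in([.1,.3,.6],[.25,.3,.5],[.3,.2,.45]):
    for wy in((.40,.0,.40),(.35,-.2,.40)):
      sim(q0,[(wp,-142,18),(wy,-322,22),(wy,-502,22),((.53,-.07,.24),-502,8)]);print()
E
python3 path.py
```

```text
[0.1, 0.3, 0.6] -142 18 err 0.1778 maxstep 0.14 [-1.23 -0.77  1.18  2.01  2.71 -3.12]
(0.4, 0.0, 0.4) -322 22 err 0.3484 maxstep 1.7 [-2.59 -0.91  0.19  1.9   2.71 -1.2 ]
(0.4, 0.0, 0.4) -502 22 err 0.8353 maxstep 2.22 [-3.14 -0.91  0.49  3.99  2.34  3.12]
(0.53, -0.07, 0.24) -502 8 err 0.6304 maxstep 0.25 [-3.14 -0.91  0.19  3.83  2.15  2.91]

[0.1, 0.3, 0.6] -142 18 err 0.1778 maxstep 0.14 [-1.23 -0.77  1.18  2.01  2.71 -3.12]
(0.35, -0.2, 0.4) -322 22 err 0.2826 maxstep 2.17 [-0.2  -0.03  1.64 -0.71  1.61 -0.88]
(0.35, -0.2, 0.4) -502 22 err 0.0 maxstep 0.12 [-1.22  0.14  1.46  0.48  2.08  1.36]
(0.53, -0.07, 0.24) -502 8 err 0.0 maxstep 0.07 [-0.78  0.31  1.64  0.62  1.57  1.55]

[0.25, 0.3, 0.5] -142 18 err 0.359 maxstep 0.21 [-1.46 -0.91  1.33  2.2   2.71 -3.12]
(0.4, 0.0, 0.4) -322 22 err 0.2766 maxstep 2.31 [ 0.24  0.17  1.43 -0.63  1.9  -0.54]
(0.4, 0.0, 0.4) -502 22 err 0.0 maxstep 0.12 [-0.89 -0.07  1.69  0.62  1.91  1.66]
(0.53, -0.07, 0.24) -502 8 err 0.0 maxstep 0.05 [-0.78  0.31  1.64  0.62  1.57  1.55]

[0.25, 0.3, 0.5] -142 18 err 0.359 maxstep 0.21 [-1.46 -0.91  1.3
[... 281 characters left out ...]
.91]

[0.3, 0.2, 0.45] -142 18 err 0.4879 maxstep 0.35 [-1.57 -0.91  1.32  2.29  2.71 -3.12]
(0.4, 0.0, 0.4) -322 22 err 0.4288 maxstep 2.38 [ 0.24  0.17  1.43 -0.63  1.9  -0.54]
(0.4, 0.0, 0.4) -502 22 err 0.0 maxstep 0.12 [-0.89 -0.07  1.69  0.62  1.91  1.66]
(0.53, -0.07, 0.24) -502 8 err 0.0 maxstep 0.05 [-0.78  0.31  1.64  0.62  1.57  1.55]

[0.3, 0.2, 0.45] -142 18 err 0.4879 maxstep 0.35 [-1.57 -0.91  1.32  2.29  2.71 -3.12]
(0.35, -0.2, 0.4) -322 22 err 0.4365 maxstep 1.61 [-1.67 -0.91  1.98 -0.04  1.39 -2.4 ]
(0.35, -0.2, 0.4) -502 22 err 0.8638 maxstep 1.79 [-3.14 -0.91  0.56  3.95  2.43  3.12]
(0.53, -0.07, 0.24) -502 8 err 0.6878 maxstep 0.26 [-3.14 -0.91  0.19  3.83  2.15  2.91]
```

```bash
cat > srch.py <<'E'
import io,contextlib
from path import *
def run(q,P0,R0,y0,T,y1,n):
    e=0;mv=0
    for t in np.linspace(0,1,n+1)[1:]:
        P=P0+t*(np.array(T)-P0);R=Ro.from_euler('z',y0+t*(y1-y0),degrees=True).as_matrix()@R0
        qn=ik(P,R,q,1);p,r=fk(qn,g);e=max(e,np.linalg.norm(p-P)+np.linalg.norm(r-R));mv=max(mv,abs(qn-q).max());q=qn
    return q,e,mv
P0,R0=fk(q0,g)
res=[]
for x in(-.1,0.05,.2):
  for y in(.3,.4,.5):
    for z in(.5,.6,.7,.8):
      for yaw in(-80,-120,-160):
        q,e,mv=run(q0,P0,R0,0,[x,y,z],yaw,8)
        res.append((e,x,y,z,yaw,mv,q.round(2)))
res.sort(key=lambda t:t[0])
for t in res[:14]:print(t)
E
python3 srch.py
```

```text
(np.float64(0.02966234408712145), 0.2, 0.3, 0.8, -160, np.float64(0.43591086968945114), array([-0.93, -0.48,  0.82,  1.47,  2.46, -3.09]))
(np.float64(0.03611399472924339), 0.05, 0.3, 0.8, -120, np.float64(0.30856767626478737), array([-0.85, -0.42,  0.82,  2.02,  2.69, -3.12]))
(np.float64(0.03912609910496227), 0.05, 0.4, 0.8, -160, np.float64(0.5229271641152378), array([-0.64, -0.6 ,  0.72,  1.45,  2.42, -2.74]))
(np.float64(0.03934192481606506), -0.1, 0.4, 0.8, -160, np.float64(0.3491311539027442), array([-0.35, -0.65,  0.57,  1.39,  2.45, -2.44]))
(np.float64(0.043618212557964824), -0.1, 0.5, 0.8, -160, np.float64(0.5579591557323464), array([ 1.95,  0.18,  0.37, -0.67,  2.04, -2.04]))
(np.float64(0.047412367760671155), -0.1, 0.5, 0.8, -120, np.float64(0.3394927981930597), array([ 1.46, -0.07,  0.65,  0.13,  1.85, -2.67]))
(np.float64(0.04790260546562662), 0.05, 0.5, 0.8, -160, np.float64(0.5025027797538064), array([ 1.5 ,  0.02,  0.56, -0.37,  1.9 , -2.25]))
(np.float64(0.0491703968792466), -0.1, 0.4, 0.8, -120, np.float64(0.47140095917930547), array([ 1.38, -0.24,  0.77,  0.18,  1.91, -2.7 ]))
(np.float64(0.05035204810675873), 0.2, 0.5, 0.8, -160, np.float64(0.425914266394845), array([ 1.01,  0.01,  0.58, -0.04,  1.84, -2.53]))
(np.float64(0.05135944114927722), 0.05, 0.5, 0.8, -120, np.float64(0.3221027524059725), array([ 0.89, -0.07,  0.65,  0.5 ,  1.95, -2.98]))
(np.float64(0.05212116485321501), 0.2, 0.4, 0.8, -160, np.float64(0.5276782982902851), array([ 0.74, -0.18,  0.73,  0.14,  1.88, -2.68]))
(np.float64(0.05356326148969979), -0.1, 0.3, 0.8, -120, np.float64(0.8640282403678046), array([ 0.94, -0.43,  0.82,  0.51,  2.1 , -2.86]))
(np.float64(0.05437715581878967), -0.1, 0.3, 0.8, -80, np.float64(0.416964599491225), array([-0.22, -0.36,  0.77,  2.08,  2.71, -3.12]))
(np.float64(0.05898319069922583), 0.05, 0.4, 0.8, -120, np.float64(0.3305210431250305), array([ 0.51, -0.24,  0.76,  0.77,  2.12, -3.12]))
```

```bash
cat > p2.py <<'E'
from path import *
sim(q0,[((.2,.5,.8),-160,20),((.35,.4,.6),-250,11),((.4,.15,.45),-340,11),((.42,0,.40),-420,10),((.47,-.05,.35),-502,11),((.53,-.07,.22),-502,5)])
E
python3 p2.py
```

```text
(0.2, 0.5, 0.8) -160 20 err 0.0515 maxstep 0.18 [ 1.01  0.01  0.58 -0.04  1.84 -2.53]
(0.35, 0.4, 0.6) -250 11 err 0.0 maxstep 0.14 [ 1.09  0.27  0.82 -0.8   2.02 -1.22]
(0.4, 0.15, 0.45) -340 11 err 0.0 maxstep 0.1 [ 0.39  0.39  1.02 -0.48  2.31 -0.2 ]
(0.42, 0, 0.4) -420 10 err 0.0 maxstep 0.1 [-0.34  0.4   1.12  0.1   2.33  0.74]
(0.47, -0.05, 0.35) -502 11 err 0.0 maxstep 0.1 [-0.84  0.11  1.61  0.61  1.78  1.63]
(0.53, -0.07, 0.22) -502 5 err 0.0 maxstep 0.05 [-0.78  0.33  1.67  0.62  1.53  1.52]
```

>>> {"method": "servo_tool", "body": {
  "commands": [1,0.019,0.014,-0.002,-8,1,0.038,0.028,-0.004,-16,1,0.056,0.043,-0.006,-24,1,0.075,0.057,-0.008,-32,1,0.094,0.072,-0.01,-40,1,0.113,0.086,-0.011,-48,1,0.132,0.1,-0.013,-56,1,0.15,0.115,-0.015,-64,1,0.17,0.129,-0.017,-72,1,0.188,0.144,-0.019,-80,1,0.207,0.158,-0.02,-88,1,0.226,0.172,-0.022,-96,1,0.245,0.187,-0.024,-104,1,0.264,0.2,-0.026,-112,1,0.282,0.215,-0.028,-120,1,0.3,0.23,-0.03,-128,1,0.32,0.244,-0.032,-136,1,0.339,0.258,-0.034,-144,1,0.358,0.273,-0.036,-152,1,0.376,0.287,-0.037,-160]
}}

```text
clock: 8.15
eef_pos: [0.1987, 0.4991, 0.8039]
ee_rot: [-1.991, 1.382, -0.026]
wrist_force: [1.3, -0.0, -0.1]
finger_gap: 0.007
finger_force: 0.0
```

```bash
python3 st.py
```

```text
8.15 [ 1.025  0.012  0.565 -0.06   1.848 -2.513] [0.1987 0.4991 0.8039] tilt 41.14 az 53.6 F [ 1.28 -0.01 -0.15] gap 0.007 xdir [ 0.43  -0.828 -0.36 ]
```

>>> {"method": "servo_tool", "body": {
  "commands": [1,0.015,-0.01,-0.02,-8.5,1,0.03,-0.02,-0.04,-17,1,0.045,-0.03,-0.06,-25.5,1,0.06,-0.04,-0.08,-34,1,0.075,-0.05,-0.1,-42.5,1,0.09,-0.06,-0.12,-51,1,0.105,-0.07,-0.14,-59.5,1,0.12,-0.08,-0.16,-68,1,0.135,-0.09,-0.18,-76.5,1,0.15,-0.1,-0.2,-85,1,0.155,-0.125,-0.215,-93.5,1,0.16,-0.15,-0.23,-102,1,0.165,-0.175,-0.245,-110.5,1,0.17,-0.2,-0.26,-119,1,0.175,-0.225,-0.275,-127.5,1,0.18,-0.25,-0.29,-136,1,0.185,-0.275,-0.305,-144.5,1,0.19,-0.3,-0.32,-153,1,0.195,-0.325,-0.335,-161.5,1,0.2,-0.35,-0.35,-170]
}}

```text
clock: 10.15
eef_pos: [0.4008, 0.1499, 0.4507]
ee_rot: [1.445, 2.523, -1.074]
wrist_force: [0.4, -0.5, -0.0]
finger_gap: 0.009
finger_force: 0.0
```

>>> {"method": "servo_tool", "body": {
  "commands": [1,0.005,-0.01,-0.005,-8.5,1,0.01,-0.02,-0.01,-17,1,0.015,-0.03,-0.015,-25.5,1,0.02,-0.04,-0.02,-34,1,0.02,-0.05,-0.025,-42.5,1,0.025,-0.06,-0.03,-51,1,0.025,-0.07,-0.035,-59.5,1,0.03,-0.08,-0.04,-68,1,0.03,-0.09,-0.045,-76.5,1,0.035,-0.1,-0.05,-85,1,0.035,-0.11,-0.055,-93.5,1,0.04,-0.12,-0.06,-102,1,0.045,-0.13,-0.065,-110.5,1,0.05,-0.14,-0.07,-119,1,0.055,-0.15,-0.075,-127.5,1,0.06,-0.16,-0.08,-136,1,0.065,-0.17,-0.085,-144.5,1,0.07,-0.18,-0.09,-153,1,0.075,-0.19,-0.095,-161.5,1,0.08,-0.2,-0.1,-170]
}}

```text
clock: 12.15
eef_pos: [0.4809, -0.0541, 0.3518]
ee_rot: [-2.213, 1.018, 0.127]
wrist_force: [0.4, -0.6, 1.2]
finger_gap: 0.009
finger_force: 0.0
```

```bash
python3 st.py; python3 -c "
from h import *
from scipy.spatial.transform import Rotation as R
print(R.from_rotvec(readout.sense()['ee_rot']).as_matrix().round(3))"
```

```text
12.15 [-0.825  0.141  1.574  0.612  1.792  1.633] [ 0.4809 -0.0541  0.3518] tilt 40.67 az 73.4 F [ 0.35 -0.64  1.22] gap 0.009 xdir [ 0.688 -0.634 -0.353]
[[ 0.688 -0.701  0.186]
 [-0.634 -0.456  0.624]
 [-0.353 -0.548 -0.759]]
```

The tool is tilted 41° with its azimuth within about 1° of the arm direction, pointing outwards from the pivot side. Before inserting, I'll check the ring fit against the scene image and compute the approach.

```bash
cat > sf.py <<'E'
from h import *
from fit import Q
from scipy.spatial.transform import Rotation as Ro
c,sn=np.cos(Q[2]),np.sin(Q[2]);Rs=np.array([[c,sn],[-sn,c]])
def tost(p): return np.r_[Rs@(np.array(p)[:2]-Q[:2]),p[2]]
def tow(p): return np.r_[Rs.T@np.array(p)[:2]+Q[:2],p[2]]
if __name__=='__main__':
    s=readout.sense();p=s['eef_pos'];R=Ro.from_rotvec(s['ee_rot']).as_matrix()
    print('tcp in stand',tost(p).round(4))
    M=np.eye(3);M[:2,:2]=Rs;RS=M@R
    print('tool axes in stand\n',RS.round(3))
    th=np.linspace(0,2*np.pi,200)
    pts=np.array([proj('scene',tow([.14,.031*np.cos(t),.1075+.031*np.sin(t)])) for t in th])
    print('ring outer extents pred',pts.min(0).round(1),pts.max(0).round(1),'obs [283,184.4] [305.8,211.4]')
    for n,t in(('pre',[.075,0,.15]),('pre2',[.075,0,.097]),('in',[.143,0,.097])):print(n,(tow(t)-p).round(4))
    print('sx dir',Rs[0].round(4))
E
python3 sf.py
```

```text
tcp in stand [0.032  0.0496 0.3518]
tool axes in stand
 [[-0.393 -0.649  0.651]
 [-0.849  0.528  0.014]
 [-0.353 -0.548 -0.759]]
ring outer extents pred [281.9 183.5] [305.  210.7] obs [283,184.4] [305.8,211.4]
pre [ 0.0603  0.0257 -0.2018]
pre2 [ 0.0603  0.0257 -0.2548]
in [ 0.0812  0.0905 -0.2548]
sx dir [0.3061 0.952 ]
```

>>> {"method": "servo_tool", "body": {
  "commands": [1,0.02,0.01,-0.04,0,1,0.04,0.02,-0.08,0,1,0.06,0.026,-0.12,0,1,0.06,0.026,-0.16,0,1,0.06,0.026,-0.2,0,1,0.06,0.026,-0.23,0,1,0.06,0.026,-0.255,0,1,0.06,0.026,-0.255,0,1,0.06,0.026,-0.255,0]
}}

```text
clock: 13.05
eef_pos: [0.5409, -0.0263, 0.096]
ee_rot: [-2.214, 1.011, 0.132]
wrist_force: [0.1, -0.5, 0.2]
finger_gap: 0.008
finger_force: 0.0
```

```bash
python3 sf.py|head -5
python3 - <<'E'
from h import *
a=snap('scene','s1')[:,:,::-1]
cv2.imwrite('pics/z4.png',cv2.resize(a[60:260,180:400],None,fx=3,fy=3,interpolation=cv2.INTER_CUBIC))
print(readout.sense()['wrist_force'])
E
```

```text
tcp in stand [0.0769 0.001  0.096 ]
tool axes in stand
 [[-0.387 -0.651  0.653]
 [-0.851  0.525  0.019]
 [-0.355 -0.548 -0.757]]
[0.4882041  0.82242968 0.37437637]
```

View pics/z4.png

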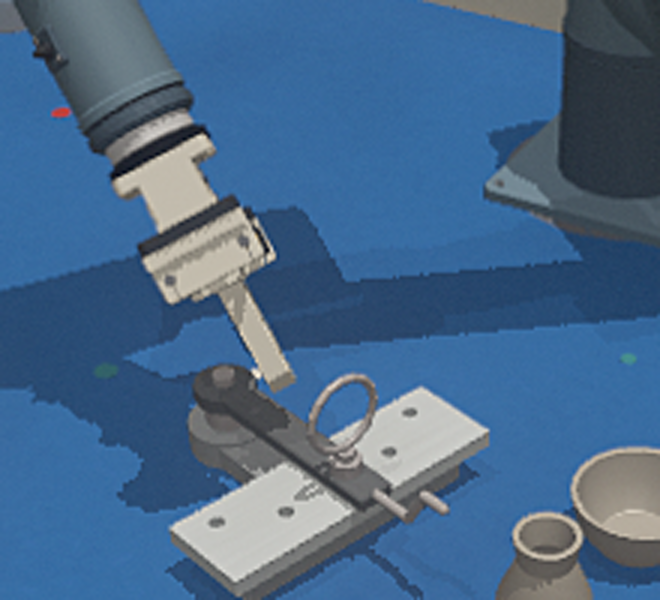

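The closed fingertip, at crop (285,380), is lined up behind the ring at (345,415) and clear of the hub and plate. Now I insert it horizontally.

>>> {"method": "servo_tool", "body": {
  "commands": [1,0.006,0.018,0,0,1,0.012,0.036,0,0,1,0.016,0.048,0,0,1,0.021,0.0625,0,0,1,0.021,0.0625,0,0]
}}

```text
clock: 13.6
eef_pos: [0.5602, 0.0392, 0.0961]
ee_rot: [-2.215, 1.01, 0.133]
wrist_force: [0.2, 0.1, -0.3]
finger_gap: 0.005
finger_force: 0.0
```

>>> {"method": "servo_tool", "body": {
  "commands": [1,0,0,0.004,0,1,0,0,0.008,0,1,0,0,0.012,0,1,0,0,0.015,0,1,0,0,0.015,0]
}}

```text
clock: 14.1
eef_pos: [0.5597, 0.0368, 0.1099]
ee_rot: [-2.215, 1.014, 0.133]
wrist_force: [-1.5, -3.2, -6.2]
finger_gap: 0.007
finger_force: 3.3
```

```bash
python3 sf.py|head -1;python3 st.py
```

```text
tcp in stand [0.1427 0.0025 0.1099]
14.1 [-0.584  0.44   1.82   0.721  1.232  1.474] [0.5597 0.0368 0.1099] tilt 40.7 az 73.9 F [-1.53 -3.16 -6.2 ] gap 0.007 xdir [ 0.69  -0.63  -0.356]
```

The ring has been contacted at the predicted height, about 7 N with mostly downward reaction. Now I lift.

>>> {"method": "servo_tool", "body": {
  "commands": [1,0,0,0.004,0,1,0,0,0.008,0,1,0,0,0.012,0,1,0,0,0.016,0,1,0,0,0.016,0,1,0,0,0.016,0,1,0,0,0.016,0]
}}

```text
clock: 14.8
eef_pos: [0.5597, 0.0371, 0.1259]
ee_rot: [-2.215, 1.014, 0.133]
wrist_force: [-1.1, -5.1, -8.6]
finger_gap: 0.005
finger_force: 4.6
```

```bash
python3 sf.py|head -1
python3 - <<'E'
from h import *
from sf import *
print(readout.sense()['wrist_force'])
a=snap('scene','s2')[:,:,::-1]
cv2.imwrite('pics/z5.png',cv2.resize(a[120:270,220:360],None,fx=4,fy=4,interpolation=cv2.INTER_CUBIC))
for l in(0,.015):
  print(l,(np.array(proj('scene',tow([.14,0,.1385+l])))*4-[880,480]).round(0))
c=tost(readout.sense()['eef_pos']);
for a in(-5,-10,-15,-20,-22):
  t=np.radians(a);d=np.array([c[0]*np.cos(t)-c[1]*np.sin(t),c[0]*np.sin(t)+c[1]*np.cos(t),c[2]]);print(a,(tow(d)-tow(c)).round(4))
E
```

```text
tcp in stand [0.1429 0.0025 0.1259]
[-1.14360421 -5.08374831 -8.55935444]
0 [291. 260.]
0.015 [290. 236.]
-5 [ 0.0118 -0.0041  0.    ]
-10 [ 0.0231 -0.0093  0.    ]
-15 [ 0.034  -0.0154  0.    ]
-20 [ 0.0443 -0.0224  0.    ]
-22 [ 0.0483 -0.0255  0.    ]
```

View pics/z5.png

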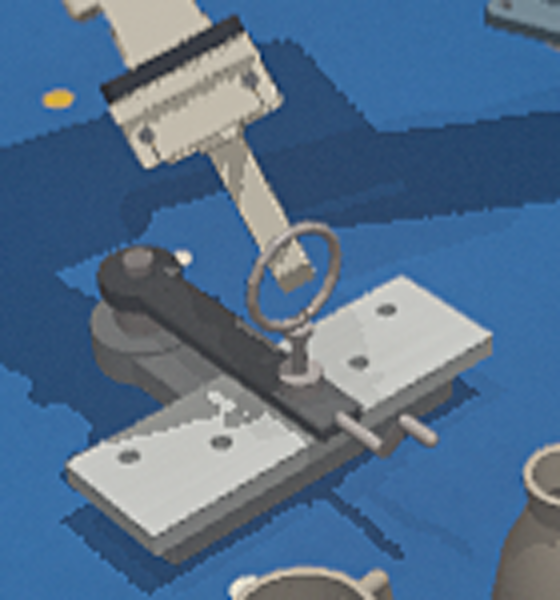

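The pin is up about 16 mm: its stem shows at crop (298,350) and the finger is inside the ring at (295,270). The mug is on the left in this view. Now I swing −20° along the arc, turning with it.

>>> {"method": "servo_tool", "body": {
  "commands": [1,0.004,-0.0013,0,-1.7,1,0.008,-0.0027,0,-3.3,1,0.0118,-0.0041,0,-5,1,0.0156,-0.0058,0,-6.7,1,0.0194,-0.0075,0,-8.3,1,0.0231,-0.0093,0,-10,1,0.0268,-0.0113,0,-11.7,1,0.0304,-0.0133,0,-13.3,1,0.034,-0.0154,0,-15,1,0.0375,-0.0177,0,-16.7,1,0.0409,-0.02,0,-18.3,1,0.0443,-0.0224,0,-20,1,0.0443,-0.0224,0,-20,1,0.0443,-0.0224,0,-20,1,0.0443,-0.0224,0,-20]
}}

```text
clock: 16.35
eef_pos: [0.6031, 0.0153, 0.1254]
ee_rot: [-2.002, 1.38, -0.021]
wrist_force: [-3.6, -4.7, -9.0]
finger_gap: 0.003
finger_force: 4.8
```

>>> {"method": "servo_tool", "body": {
  "commands": [1,0,0,-0.004,0,1,0,0,-0.008,0,1,0,0,-0.012,0,1,0,0,-0.016,0,1,0,0,-0.02,0,1,0,0,-0.025,0,1,0,0,-0.025,0,1,0,0,-0.025,0]
}}

```text
clock: 17.15
eef_pos: [0.604, 0.0158, 0.1014]
ee_rot: [-2.0, 1.379, -0.023]
wrist_force: [-0.7, -1.3, -5.6]
finger_gap: 0.006
finger_force: 2.1
```

```bash
python3 sf.py|head -1
python3 - <<'E'
from h import *
from sf import *
print(readout.sense()['wrist_force'])
a=snap('scene','s3')[:,:,::-1]
A=cv2.resize(a[150:270,220:350],None,fx=6,fy=5,interpolation=cv2.INTER_CUBIC)
# predicted ring outline at -20deg: home (green), riding 10 mm (red)
for l,col in((0,(0,255,0)),(.01,(0,0,255))):
  t0=np.radians(-20);u=np.array([np.cos(t0),np.sin(t0)]);v=np.array([-u[1],u[0]])
  pts=[(np.array(proj('scene',tow(np.r_[.14*u+v*.031*np.cos(t),.1075+l+.031*np.sin(t)])))-[220,150])*[6,5] for t in np.linspace(0,6.28,60)]
  for p in pts: cv2.circle(A,(int(p[0]),int(p[1])),1,col,-1)
cv2.imwrite('pics/z6.png',A)
E
```

```text
tcp in stand [ 0.1363 -0.0462  0.1014]
[-0.7066982  -1.34729311 -5.56472189]
```

View pics/z6.png

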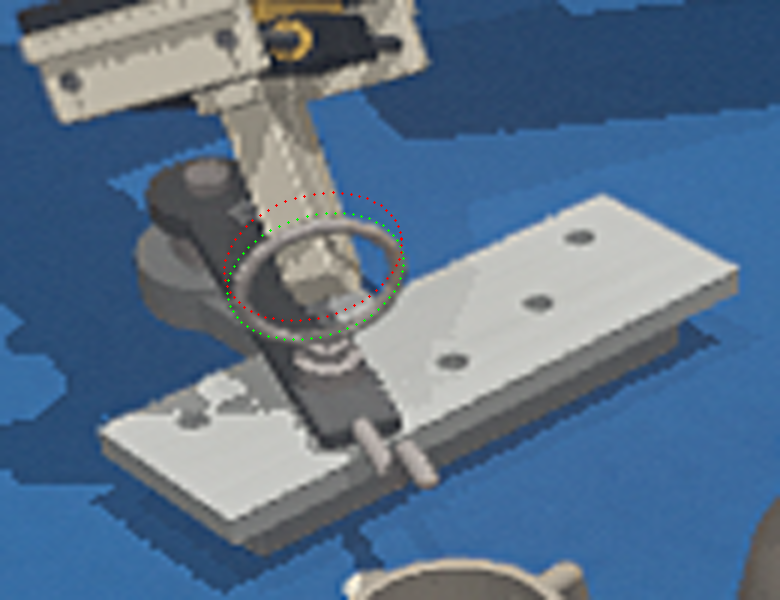

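The ring outline matches the green (home) prediction rather than the red one (riding on the plate). But the wrist still reads −5.6 N, so I'll step down slightly and re-read before withdrawing.

>>> {"method": "servo_tool", "body": {
  "commands": [1,0,0,-0.003,0,1,0,0,-0.003,0,1,0,0,-0.003,0]
}}

```text
clock: 17.5
eef_pos: [0.6046, 0.0155, 0.0988]
ee_rot: [-2.0, 1.379, -0.024]
wrist_force: [-0.2, 0.3, 0.5]
finger_gap: 0.004
finger_force: 0.0
```

```bash
python3 st.py; python3 sf.py|head -4
```

```text
17.5 [-0.593  0.412  1.911  0.884  1.006  1.619] [0.6046 0.0155 0.0988] tilt 40.84 az 53.9 F [-0.19  0.3   0.53] gap 0.004 xdir [ 0.434 -0.827 -0.356]
tcp in stand [ 0.1362 -0.0468  0.0988]
tool axes in stand
 [[-0.655 -0.431  0.621]
 [-0.667  0.717 -0.205]
```

The contact has gone, so the ring is free and the pin should be home. I'll withdraw along the arm, back over the pivot, then up.

>>> {"method": "servo_tool", "body": {
  "commands": [1,0,0,-0.004,0,1,0,0,-0.004,0,1,-0.006,-0.008,-0.004,0,1,-0.012,-0.016,-0.004,0,1,-0.024,-0.032,-0.004,0,1,-0.036,-0.048,-0.004,0,1,-0.046,-0.06,-0.004,0,1,-0.046,-0.06,0.03,0,1,-0.046,-0.06,0.08,0,1,-0.06,-0.08,0.12,0,1,-0.08,-0.11,0.16,0,1,-0.08,-0.11,0.16,0,1,-0.08,-0.11,0.16,0]
}}

```text
clock: 18.8
eef_pos: [0.5238, -0.0964, 0.2589]
ee_rot: [-2.0, 1.382, -0.028]
wrist_force: [0.0, 0.3, -0.6]
finger_gap: 0.008
finger_force: 0.0
```

Run:
```python
from h import *
from sf import *
print(readout.sense()['wrist_force'],readout.sense()['eef_pos'])
a=snap('scene','s4')[:,:,::-1];b=snap('top','t4')[:,:,::-1]
A=cv2.resize(a[170:245,240:320],(400,375),interpolation=cv2.INTER_CUBIC)
for l,col in((0,(0,255,0)),(.01,(0,0,255))):
  t0=np.radians(-20);u=np.array([np.cos(t0),np.sin(t0)]);v=np.array([-u[1],u[0]])
  for t in np.linspace(0,6.28,60):
    p=(np.array(proj('scene',tow(np.r_[.14*u+v*.028*np.cos(t),.1075+l+.028*np.sin(t)])))-[240,170])*5
    cv2.circle(A,(int(p[0]),int(p[1])),0,col,-1)
B=cv2.resize(b[160:360,120:480],(400,222)); B=np.vstack([B,np.zeros((153,400,3),np.uint8)])
cv2.imwrite('pics/z7.png',np.hstack([A,B]))
t0=cv2.imread('pics/t0.png').astype(int)
for n,(u,v,w) in dict(mug=(341,192,30),vase=(299,242,25),bowl=(298,317,30),tub=(182,300,38)).items():
    x=t0[v-w:v+w,u-w:u+w].astype(np.float32).mean(2);y=b[v-w:v+w,u-w:u+w].astype(np.float32).mean(2);print(n,cv2.phaseCorrelate(x,y))
```

```text
[ 0.04890743  0.33679038 -0.6416681 ] [ 0.52381727 -0.09642067  0.25889022]
mug ((-0.056373006376347234, 0.016294766583609288), 0.9353926192389594)
vase ((-0.03913772893570666, -0.02567751896501136), 0.9208541217803955)
bowl ((0.044331796657445466, -0.07557511928628458), 0.9180740457110935)
tub ((-0.0035518328614614347, 0.043019524687984756), 0.9493207946419716)
```

View pics/z7.png

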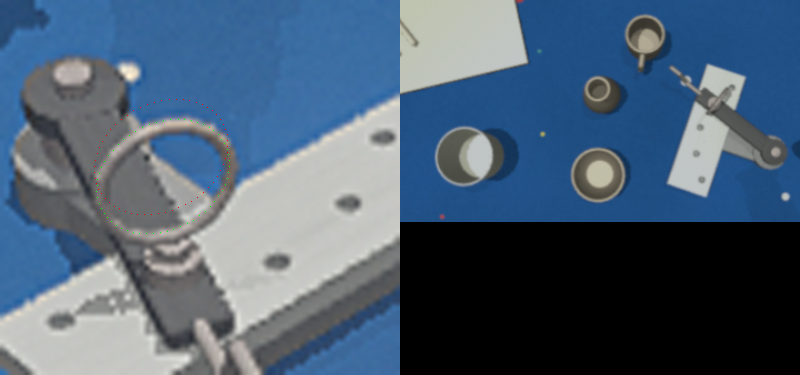

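The ring sits on its bushing at the home height, with no stem showing. The arm points at the mug from the next hole, the pots and tub haven't moved, and the robot is clear of everything.

```bash
python3 -c "
from workcell import r
print(r.close_job())"
```

```text
the job is handed in; nothing more can be done
None
```

The job is handed in at about 19 s, with no verdict returned: the pin was lifted with a fingertip hooked under the ring, the arm swung one hole towards the mug, the last pictures show the pin home and the pots and tub unmoved, and getting the needed 41° tool tilt meant pushing the arm against its joint limits (j3 read 0.187, just under its stated 0.19).

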